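# Shake the tea tins and set out the one that rattles

## Task

A steel drinks-cooling ball was left in one of the three closed green-and-white tea tins. Lift the tins and shake them to find the one that rattles, then set that tin down gently, upright, on the middle of the round wooden board. Put every silent tin you picked up back upright where it stood, never on the board, and do not disturb the board, pepper mill, honey jar or lemon.

Things in the scene. Friction and masses are not known exactly. Their poses are not given: they have to be found in the camera images.
- tin_a: closed tea tin, white with green lattice, 52 mm thick, 79 mm wide, 112 mm tall; tin_a, tin_b, tin_c are alike. The top 21 mm is its lid, fixed shut, 1 mm proud: grip the lid, so the tin cannot pivot. Origin: centre of the underside; z up. Broad faces square to the body's x axis turned +0.14 rad about z: grip across them, fingers closing along body yaw + 0.14. Starts upright, yaw within 0.5 of 0
- tin_b: as tin_a. Rigid, 0.18 to 0.45 kg; weights differ by chance, so weight is no proof. One of the three tins, another each time, holds a loose steel ball (34 mm, 0.16 kg) that rolls freely on the inner floor, about 41 mm to and fro along the tin's width and 13 mm across its thickness; it hardly bounces. No pose or picture shows which
- tin_c: as tin_a. Hold a lifted tin firmly; one brisk 60 mm stroke along its width brings the ball to an end wall. Then short strokes to and fro, 20 mm at 0.2 m/s: at each stop the ball runs on and knocks, and the moment at the tool jumps by 0.3 to 0.9 N m between readings 8 ms apart (silent tin: under 0.25). The ball stays at that wall: the mean moment differs by 0.06 N m from stop to stop
- board: thick round wooden board, 304 mm across, top face 26 mm above its origin; origin: centre of the underside, z up. Lies loose and flat on the worktop, 0.7 kg
- pepper_mill: turned wooden pepper mill, 58 mm across, 130 mm tall; bystander, to be left alone. Origin: centre of its underside
- honey_jar: honey jar with a dark lid, 64 mm across, 99 mm tall; bystander, to be left alone. Origin: centre of its underside
- lemon: yellow lemon, 71 x 53 x 51 mm, lying on the worktop; bystander, to be left alone. Origin: centre of its underside

How it is judged:
On the way:
1. the tin that holds the ball is shaken in the air, so that the ball knocks inside it (((distance between ball_g and tin_a below 0.07 m and height (world z) of tin_a above 0.03 m and contact force between ball and tin_a above 3 N) or (distance between ball_g and tin_b below 0.07 m and height (world z) of tin_b above 0.03 m and contact force between ball and tin_b above 3 N) or (distance between ball_g and tin_c below 0.07 m and height (world z) of tin_c above 0.03 m and contact force between ball and tin_c above 3 N))).
At the end, for the whole second after the job is handed in: The tin that holds the ball stands upright (within 0.12 rad) and at rest on the board, its centre within 40 mm of the board's centre; the two silent tins stand upright and at rest on the worktop within 40 mm of where they stood at the start (((distance between ball_g and tin_a below 0.07 m and (z of tin_a in the frame of board between 0.02 and 0.032 m and horizontal distance between tin_a and board below 0.04 m and angle between tin_a's own z axis and vertical below 0.12 rad and (linear speed of tin_a below 0.02 m/s and angular speed of tin_a below 0.2 rad/s))) or (distance between ball_g and tin_b below 0.07 m and (z of tin_b in the frame of board between 0.02 and 0.032 m and horizontal distance between tin_b and board below 0.04 m and angle between tin_b's own z axis and vertical below 0.12 rad and (linear speed of tin_b below 0.02 m/s and angular speed of tin_b below 0.2 rad/s))) or (distance between ball_g and tin_c below 0.07 m and (z of tin_c in the frame of board between 0.02 and 0.032 m and horizontal distance between tin_c and board below 0.04 m and angle between tin_c's own z axis and vertical below 0.12 rad and (linear speed of tin_c below 0.02 m/s and angular speed of tin_c below 0.2 rad/s)))) and (distance between ball_g and tin_a below 0.07 m or (distance of tin_a from where it was at the start of the episode below 0.04 m and angle between tin_a's own z axis and vertical below 0.12 rad and (linear speed of tin_a below 0.02 m/s and angular speed of tin_a below 0.2 rad/s))) and (distance between ball_g and tin_b below 0.07 m or (distance of tin_b from where it was at the start of the episode below 0.04 m and angle between tin_b's own z axis and vertical below 0.12 rad and (linear speed of tin_b below 0.02 m/s and angular speed of tin_b below 0.2 rad/s))) and (distance between ball_g and tin_c below 0.07 m or (distance of tin_c from where it was at the start of the episode below 0.04 m and angle between tin_c's own z axis and vertical below 0.12 rad and (linear speed of tin_c below 0.02 m/s and angular speed of tin_c below 0.2 rad/s))) and angle between board's own z axis and vertical below 0.05 rad); the robot touches nothing.
It fails at once if a silent tin is set on the board ((not (distance between ball_g and tin_a below 0.07 m) and contact force between tin_a and board above 0.3 N) or (not (distance between ball_g and tin_b below 0.07 m) and contact force between tin_b and board above 0.3 N) or (not (distance between ball_g and tin_c below 0.07 m) and contact force between tin_c and board above 0.3 N)).
It fails at once if a tin comes down on the board faster than 0.4 m/s: dropped or slammed ((horizontal distance between tin_a and board below 0.15 m and z of tin_a in the frame of board below 0.036 m and linear speed of tin_a above 0.4 m/s) or (horizontal distance between tin_b and board below 0.15 m and z of tin_b in the frame of board below 0.036 m and linear speed of tin_b above 0.4 m/s) or (horizontal distance between tin_c and board below 0.15 m and z of tin_c in the frame of board below 0.036 m and linear speed of tin_c above 0.4 m/s)).
It fails at once if the board is shifted by more than 30 mm (distance of board from where it was at the start of the episode above 0.03 m).
It fails at once if pepper mill, honey jar or lemon is shifted by more than 30 mm (distance of any of pepper_mill, honey_jar, lemon from where it was at the start of the episode above 0.03 m).
It also fails if it takes over 67 s, if anything falls off the work surface, if the arm or the gripper's body presses on something with over 40 N, if the wrist force passes 120 N, or if a joint passes its speed limit or range.

## Robot

A 7-joint arm with a two-finger parallel gripper is mounted at the origin on a cart in front of the work surface, level with it; the furniture and walls round the work are solid. World frame = base frame: x ahead of the robot, y to its left, z up, the work surface at z = 0. Lengths are in m, angles in rad, forces in N, time in s.
With the tool pointing down it reaches from about 0.425 to 0.925 m from the base axis. Payload 6.8 kg.
Tool frame: the origin (TCP) lies midway between the tips of the shut fingers; the grasp point (between the pads) lies r.grip_point_offset behind it (r.grip_point_offset is the distance from the TCP to the grasp point, in m); z points along the fingers, y is the line along which they close (so a half turn about z gives the same grasp; the last joint's range is limited). The gripper opens to 85 mm and grips with 20 to 120 N. Pads are 22 mm wide; open, the fingers measure 114 mm over their backs; the gripper's body (76 mm by 85 mm) begins 54 mm behind the grasp point. The pads swing forward as they close: fully open they stand 13 mm farther back than shut.
Start: joints at [1.042, 0.477, 0.022, 1.555, -0.011, 1.109, -0.083], TCP at [0.276, -0.616, 0.231] pointing down, gripper open.
Joint ranges: [-2.96, 2.96], [-0.34, 2.1], [-1.41, 1.46], [0.24, 2.44], [-1.37, 4.51], [0.17, 1.92], [-2.96, 2.96]. Speed limits (rad/s): [2.39, 2.39, 3.14, 3.14, 3.14, 3.14, 3.14].

## Interface

Orientations are given as a rotation vector (axis times angle).
In Python, from bench import r gives the robot as it stands. The module is installed in compiled form; this text tells all that it offers.
- The arm moves only by the shell command python3 -m crank 'ROWS' [FORCE]. ROWS is JSON, a list of rows, each a list of 5 numbers: the shift along the world's x, y, z in units of 200 mm (1.0 is 200 mm), then the turn about the world's z in units of 45 degrees (1.0 is 45 degrees), then the opening, from -1 (shut) to 1 (fully open). In form: [[dx, dy, dz, turn, jaw], ...]. A call has 1 to 8 rows; each row shifts and turns the commanded pose from where the row before left it; what a row does not reach is not made up. A row lasts 1/12 s, in which the tool goes at most 41.7 mm and 7.16 degrees, less where a joint would pass 70% of its speed; a pose out of reach is approached as far as the arm can. A call with a number of a shift or a turn outside -1 to 1 is refused whole. A call with a gripper value outside its range is refused whole. The fingers move at their own pace and stop on an object; FORCE is the grip in N (left out, the last holds). Time passes only in rows, so rows that do not move let the fingers close. It gives the time, the measured TCP pose, the force, the opening and the grip force at its end, in the units of the state.
- r.get_obs(): the state, without advancing time (a new reading comes with each control period).
- r.grab_frame(name): name is "scene" or "top" or "wrist"; returns the picture (480x640x3 uint8, blue, green, red); there is no depth.
- r.camera_model(name): a dict with "fx", "fy", "cx", "cy" (pixels), "R" (3x3) and "t" (3): a world point X has camera coordinates R X + t. Camera axes: x right, y down, z forward; pixel columns grow to the right and rows downward; lengths in m; the calibration is good to about 2 mm. The wrist camera is an equidistant fisheye: a pixel r from the principal point sees the ray r / f radians off the axis. A picture is of the moment at which its call begins: read the wrist's pose just before it. camera_model takes no time and is no camera call; for the wrist camera it gives the pose at the moment of the call.
- r.hand_in(): hands the job in; it is judged then, once.
The state is a dict: "clock": time; "joints": joint angles; "qvel": joint speeds; "tau": joint torques, N m; "tcp_pos": TCP position; "orientation": TCP orientation; "contact_force": force on the tool from outside, world axes, zero at the start; "moment": the same for the moment, N m; "grip_width": finger opening in m; "gripper_force": force on a finger pad.
Only numpy, scipy, OpenCV 4.12 (cv2) and the standard library are available. Lean on these libraries where they do the work, as an engineer would, in place of code of your own. Each camera call takes 0.05 s, during which the arm holds its last target. There are 200 camera calls.

## Working session

There is one attempt and no reset: what is moved stays moved. The work goes in short steps, Python scripts to look and compute and a shell command to move; the robot and the scene stay as the last step left them, time stands still between calls to the robot, and variables do not carry over. Pictures are saved under pics/ and viewed, at most 10 in all, crops included, and the job is handed in when it is done.

```bash
mkdir -p pics
python3 - <<'E'
from bench import r
import cv2
o=r.get_obs(); print({k:o[k] for k in ('clock','tcp_pos','orientation','moment','grip_width')}, r.grip_point_offset)
for n in('scene','top'):
    cv2.imwrite(f'pics/{n}0.png',r.grab_frame(n)); c=r.camera_model(n); print(n,c)
E
```

```text
{'clock': 0.0, 'tcp_pos': array([ 0.27547777, -0.61558807,  0.23034368]), 'orientation': array([-3.07059901e+00, -6.55798578e-01,  7.75686898e-04]), 'moment': array([-0.06263675, -0.03357806,  0.01064661]), 'grip_width': 0.08583716326621567} 0.0187
scene {'fx': 450.05998643384453, 'fy': 450.05998643384453, 'cx': 318.19322786444263, 'cy': 242.87373666123665, 'R': array([[-0.57480607, -0.81820164,  0.01200268],
       [-0.60950012,  0.41830915, -0.67344418],
       [ 0.5459923 , -0.39441544, -0.73914063]]), 't': array([0.37906662, 0.3521678 , 0.6903826 ])}
top {'fx': 458.59035518435593, 'fy': 458.59035518435593, 'cx': 311.0242729980636, 'cy': 237.8202465765506, 'R': array([[ 0.00261834, -0.99997969,  0.00581082],
       [-0.98784356, -0.00348965, -0.15541208],
       [ 0.1554292 , -0.00533326, -0.98783264]]), 't': array([0.06803662, 0.56128741, 1.17381455])}
```

View pics/top0.png

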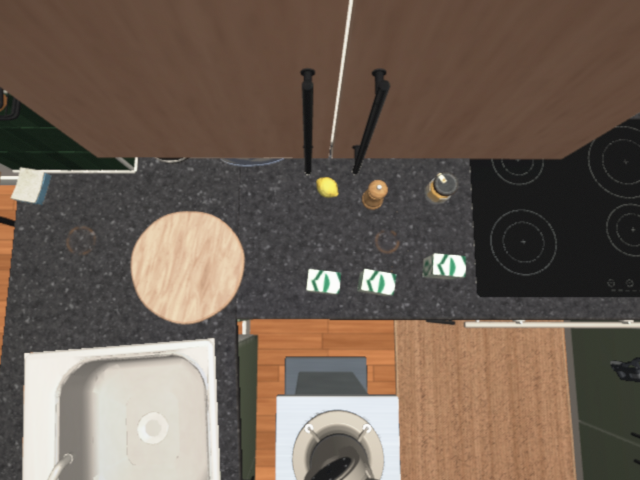

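View pics/scene0.png

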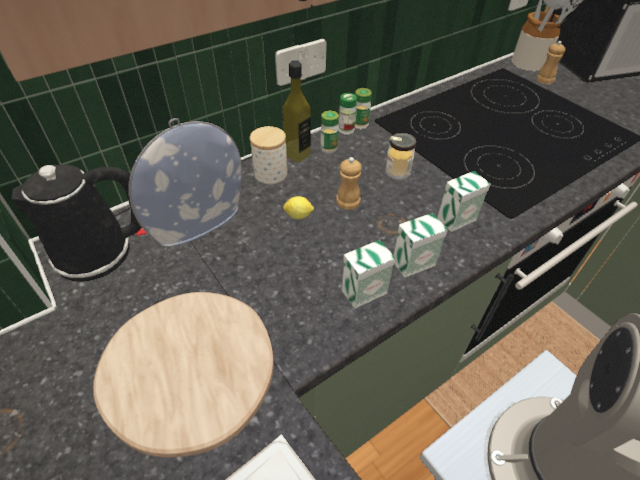

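The top view shows the tins at about (323,281), (378,282) and (447,266), the board at (188,267), the lemon at (327,187), the mill at (376,193) and the jar at (441,187). In the scene view the tins are at (368,273), (419,246) and (464,202), and the board is at (185,370).

```bash
cat > v.py <<'E'
import numpy as np,cv2
from bench import r
def ray(c,u,v):
    d=c['R'].T@np.array([(u-c['cx'])/c['fx'],(v-c['cy'])/c['fy'],1.]); return -c['R'].T@c['t'],d/np.linalg.norm(d)
def plane(c,u,v,z):
    o,d=ray(c,u,v); return o+d*(z-o[2])/d[2]
def tri(c1,p1,c2,p2):
    o1,d1=ray(c1,*p1);o2,d2=ray(c2,*p2)
    s=np.linalg.lstsq(np.c_[d1,-d2],o2-o1,rcond=None)[0]; a=o1+d1*s[0];b=o2+d2*s[1]; return (a+b)/2,np.linalg.norm(a-b)
E
python3 - <<'E'
from v import *
t=cv2.imread('pics/top0.png'); s=cv2.imread('pics/scene0.png'); ct=r.camera_model('top')
a=cv2.resize(t[250:300,300:475],None,fx=4.5,fy=4.5,interpolation=cv2.INTER_NEAREST)
b=cv2.resize(s[165:310,335:495],None,fx=2.5,fy=2.5,interpolation=cv2.INTER_NEAREST)
w=max(a.shape[1],b.shape[1]); p=lambda i:cv2.copyMakeBorder(i,0,0,0,w-i.shape[1],0)
cv2.imwrite('pics/z0.png',np.vstack([p(a),p(b)]))
h=cv2.cvtColor(t,cv2.COLOR_BGR2HSV)
m=((h[...,2]>190)&(h[...,1]<60)|(cv2.inRange(h,(60,60,60),(95,255,255))>0)).astype('u1')
m[:245]=0;m[300:]=0;m[:,:300]=0;m[:,475:]=0
m=cv2.morphologyEx(m,cv2.MORPH_CLOSE,np.ones((5,5)))
for k in cv2.findContours(m,0,1)[0]:
    if cv2.contourArea(k)<200: continue
    bx=cv2.boxPoints(cv2.minAreaRect(k)); P=np.array([plane(ct,u,v,.112)[:2] for u,v in bx]); 
    e=P-np.roll(P,1,0); L=np.hypot(*e.T); i=L.argmax(); print(bx.round(1).tolist(),P.mean(0).round(4),L.round(3),'yaw of width-90deg',np.arctan2(*e[i][::-1])-np.pi/2)
m=((h[...,0]<25)&(h[...,2]>140)&(h[...,1]<140)).astype('u1');m[:200]=0;m[335:]=0;m[:,:120]=0;m[:,255:]=0
k=max(cv2.findContours(m,0,1)[0],key=cv2.contourArea); e=cv2.fitEllipse(k);print(e,plane(ct,*e[0],.026))
for n,u,v,z in(('lemon',327,187,.03),('mill',376,190,.1),('jar',443,187,.08)):print(n,plane(ct,u,v,z))
E
```

```text
[[360.20001220703125, 289.29998779296875], [363.79998779296875, 268.29998779296875], [396.5, 274.0], [392.79998779296875, 295.0]] [ 0.4415 -0.0963] [0.081 0.053 0.082 0.053] yaw of width-90deg -3.3113789413403145
[[306.0, 289.8999938964844], [308.3999938964844, 268.5], [340.79998779296875, 272.1000061035156], [338.3999938964844, 293.5]] [0.4427 0.0393] [0.08  0.053 0.081 0.053] yaw of width-90deg -3.2493010335617107
[[433.0, 254.0], [465.0, 254.0], [465.0, 276.0], [433.0, 276.0]] [ 0.4833 -0.273 ] [0.055 0.08  0.055 0.079] yaw of width-90deg -3.1382690050601045
((186.9477996826172, 266.2397766113281), (110.2242202758789, 114.53860473632812), 49.16219711303711) [0.48605868 0.39997054 0.026     ]
lemon [0.70399755 0.02638848 0.03      ]
mill [ 0.67745429 -0.0969193   0.1       ]
jar [ 0.69162434 -0.27611784  0.08      ]
```

View pics/z0.png

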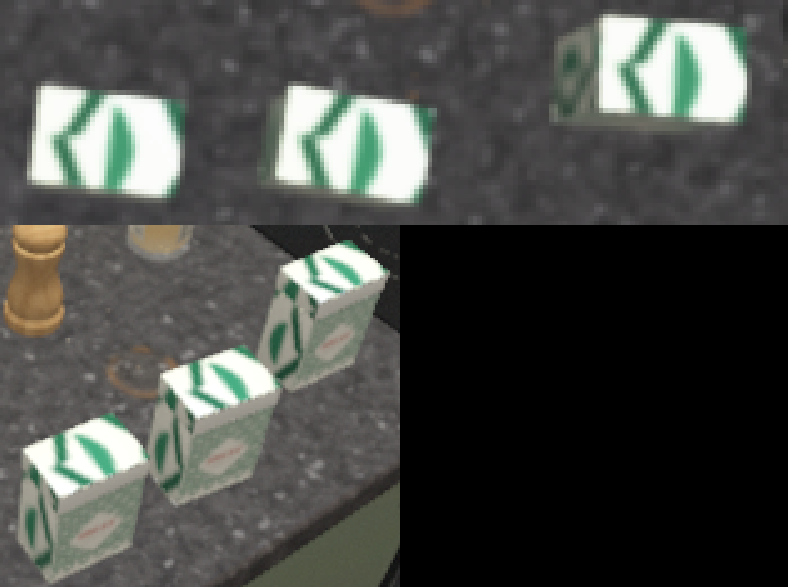

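The zoom shows clear top faces on all three tins, each sloping slightly. I'll check their heights by triangulating and refine the yaws.

```bash
python3 - <<'E'
from v import *
t=cv2.imread('pics/top0.png'); ct=r.camera_model('top'); cs=r.camera_model('scene')
for n,(u,v),sc in(('1',(323.4,281),(369.6,257.8)),('2',(378.3,281.6),(423,227.4)),('3',(449,265),(469,183.4))):
    print(n,tri(ct,(u,v),cs,sc))
    w=t[int(v)-16:int(v)+17,int(u)-22:int(u)+23].min(2); h=cv2.cvtColor(t,cv2.COLOR_BGR2HSV)[int(v)-16:int(v)+17,int(u)-22:int(u)+23]
    m=((h[...,2]>190)&(h[...,1]<60)|(h[...,1]>90)&(h[...,2]>110)&(h[...,0]>60)).astype('u1')
    m=cv2.morphologyEx(m,cv2.MORPH_OPEN,np.ones((3,3)));m=cv2.morphologyEx(m,cv2.MORPH_CLOSE,np.ones((5,5)))
    k=max(cv2.findContours(m,0,1)[0],key=cv2.contourArea); M=cv2.moments(cv2.convexHull(k))
    a=.5*np.arctan2(2*M['mu11'],M['mu20']-M['mu02']); c=(M['m10']/M['m00']+int(u)-22,M['m01']/M['m00']+int(v)-16)
    print('  ang',-a,'c',c,plane(ct,*c,.112)[:2])
E
python3 -m crank '[[0.087,0.143,0,0.11,1],[0.087,0.143,0,0.11,1],[0.087,0.143,0,0.11,1],[0.087,0.143,0,0.11,1],[0.087,0.143,0,0.11,1],[0.087,0.143,0,0.11,1],[0.087,0.143,0,0.11,1],[0.087,0.143,0,0.11,1]]' 40
```

```text
1 (array([0.44218796, 0.03838657, 0.10556599]), np.float64(0.0020983842875118264))
  ang -0.17885864808123458 c (322.5993239729589, 280.9274570982839) [0.4427335  0.04128103]
2 (array([ 0.44112634, -0.09718368,  0.10890598]), np.float64(0.0014122520899562644))
  ang -0.26841278905468835 c (377.6789460220005, 281.6635968278332) [ 0.44132585 -0.09473194]
3 (array([ 0.48253714, -0.27475937,  0.10851333]), np.float64(0.002395925727494403))
  ang -0.1634932558625545 c (448.45353455123114, 265.0886947312682) [ 0.48293228 -0.27159244]
clock: 0.77
tcp_pos: [0.4153, -0.3857, 0.231]
orientation: [-2.665, -1.663, 0.0]
contact_force: [0.8, -0.4, 0.5]
grip_width: 0.0852
gripper_force: 0.0
```

```bash
python3 -m crank '[[0.085,0.14,0,0.126,1],[0.085,0.14,0,0.126,1],[0.085,0.14,0,0.126,1],[0.085,0.14,0,0.126,1],[0,0,0,0,1],[0,0,0,0,1]]'
python3 - <<'E'
from v import *
print(r.get_obs()['tcp_pos'],r.get_obs()['moment']); c=r.camera_model('wrist'); im=r.grab_frame('wrist'); cv2.imwrite('pics/w1.png',im)
print(c)
E
```

```text
clock: 1.27
tcp_pos: [0.4839, -0.2729, 0.2311]
orientation: [-2.285, -2.155, -0.001]
contact_force: [-0.7, -0.2, -0.0]
grip_width: 0.0852
gripper_force: 0.0
[ 0.48390648 -0.27294701  0.23108283] [-0.02326604  0.02996362  0.008721  ]
{'fx': 371.64829954431775, 'fy': 371.64829954431775, 'cx': 321.02542441154736, 'cy': 235.96703585616618, 'R': array([[ 9.98300618e-01, -5.82688206e-02,  7.88174410e-04],
       [-5.63237089e-02, -9.61329163e-01,  2.69580933e-01],
       [-1.49504680e-02, -2.69167205e-01, -9.62977414e-01]]), 't': array([-0.49899153, -0.27002245,  0.3121472 ])}
```

View pics/w1.png

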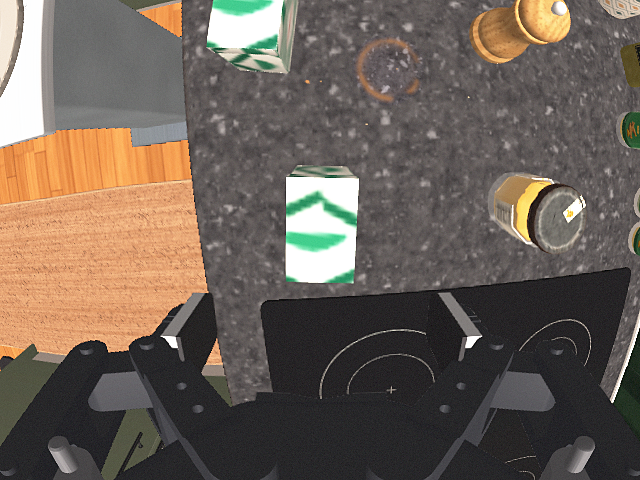

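The wrist view shows tin 3's top face with corners at about (286,177), (358,177), (355,283) and (286,282). It looks nearly square to the jaws.

```bash
cat >> v.py <<'E'
def fray(c,u,v):
    p=np.array([u-c['cx'],v-c['cy']]);a=np.hypot(*p)/c['fx'];p=p/np.hypot(*p)*np.sin(a)
    return -c['R'].T@c['t'],c['R'].T@np.array([*p,np.cos(a)])
def fplane(c,u,v,z):
    o,d=fray(c,u,v); return o+d*(z-o[2])/d[2]
def wristtin(im,c,seed,z=.112):
    h=cv2.cvtColor(im,cv2.COLOR_BGR2HSV)
    m=((h[...,2]>225)&(h[...,1]<25)|(cv2.inRange(h,(60,90,110),(95,255,255))>0)).astype('u1')
    m=cv2.morphologyEx(cv2.morphologyEx(m,cv2.MORPH_OPEN,np.ones((5,5))),cv2.MORPH_CLOSE,np.ones((7,7)))
    k=[k for k in cv2.findContours(m,0,1)[0] if cv2.pointPolygonTest(cv2.convexHull(k),seed,False)>0][0][:,0]
    P=np.array([fplane(c,u+.0,v+.0,z)[:2] for u,v in k],np.float32)
    (x,y),(w,hh),a=cv2.minAreaRect(P*1000); b=cv2.boxPoints(((x,y),(w,hh),a)); e=np.diff(np.vstack([b,b[:1]]),axis=0); e=e[np.hypot(*e.T).argmin()]
    th=np.arctan2(e[1],e[0]); th=(th+np.pi/2)%np.pi-np.pi/2
    return x,y,min(w,hh),max(w,hh),th,[k[:,0].min(),k[:,0].max(),k[:,1].min(),k[:,1].max()]
E
python3 - <<'E'
from v import *
c=r.camera_model('wrist'); im=cv2.imread('pics/w1.png')
P=[fplane(c,u,v,.112)[:2] for u,v in((286,177),(358,177),(355,283),(286,282))]; P=np.array(P);print(P,P.mean(0))
print(wristtin(im,c,(320.,230.)))
e=P[1]-P[0];f=P[2]-P[3];print(np.arctan2(e[1],e[0]),np.arctan2(f[1],f[0]))
q=r.get_obs()['orientation'];print('close dir',2*np.arctan2(q[1],q[0])-np.pi/2)
E
```

```text
[[ 0.46032917 -0.23501224]
 [ 0.51119389 -0.23815437]
 [ 0.50599757 -0.31869747]
 [ 0.45341823 -0.31460542]] [ 0.48273471 -0.27661738]
(482.4787902832031, -276.5367431640625, 51.31037521362305, 79.81404876708984, np.float32(-0.086524844), [np.int32(286), np.int32(358), np.int32(177), np.int32(282)])
-0.06169601951460487 -0.07766968099935534
close dir -6.345566510053219
```

```bash
python3 -m crank '[[-0.007,-0.0135,-0.1,-0.023,1],[0,0,-0.18,0,1],[0,0,-0.18,0,1],[0,0,-0.18,0,1],[0,0,-0.11,0,1],[0,0,0,0,1],[0,0,0,0,1]]' 60 && python3 -m crank '[[0,0,0,0,-1],[0,0,0,0,-1],[0,0,0,0,-1],[0,0,0,0,-1],[0,0,0,0,-1],[0,0,0,0,-1]]' 60
```

```text
clock: 1.9
tcp_pos: [0.4801, -0.279, 0.0805]
orientation: [-2.31, -2.125, 0.002]
contact_force: [0.8, -0.5, -0.2]
grip_width: 0.0853
gripper_force: 0.0
clock: 2.4
tcp_pos: [0.483, -0.279, 0.0835]
orientation: [2.307, 2.126, 0.002]
contact_force: [-0.8, -0.1, 5.7]
grip_width: 0.0518
gripper_force: 63.6
```

```bash
cat > m.py <<'E'
from bench import r
o=r.get_obs(); print('   M',o['moment'].round(3),'F',o['contact_force'].round(2),'z',o['tcp_pos'][2].round(4),'t',o['clock'].__round__(2),'q',o['orientation'].round(3))
E
python3 -m crank '[[0,0,0.1,0,-1],[0,0,0.15,0,-1],[0,0,0.15,0,-1],[0,0,0.15,0,-1],[0,0,0.1,0,-1],[0,0,0,0,-1],[0,0,0,0,-1],[0,0,0,0,-1]]' ; python3 m.py
for i in 1 2; do python3 -m crank '[[0,0,0,0,-1],[0,0,0,0,-1]]'>/dev/null; python3 m.py; done
python3 -m crank '[[0.013,0.15,0,0,-1],[0.013,0.15,0,0,-1]]' >/dev/null; python3 m.py
for i in 1 2 3 4 5; do python3 -m crank '[[0,0,0,0,-1]]' >/dev/null; python3 m.py; done
for k in 1 2; do
echo minus; python3 -m crank '[[-0.008,-0.1,0,0,-1]]' >/dev/null; python3 m.py
for i in 1 2 3 4 5; do python3 -m crank '[[0,0,0,0,-1]]' >/dev/null; python3 m.py; done
echo plus; python3 -m crank '[[0.008,0.1,0,0,-1]]' >/dev/null; python3 m.py
for i in 1 2 3 4 5; do python3 -m crank '[[0,0,0,0,-1]]' >/dev/null; python3 m.py; done
done
```

```text
clock: 3.07
tcp_pos: [0.4801, -0.2776, 0.2097]
orientation: [-2.308, -2.128, 0.002]
contact_force: [-0.7, 0.1, -5.1]
grip_width: 0.0515
gripper_force: 66.1
   M [-0.034  0.018 -0.013] F [-0.67  0.13 -5.07] z 0.2097 t 3.07 q [-2.308e+00 -2.128e+00  2.000e-03]
   M [-0.049  0.016  0.009] F [ 0.66  0.48 -5.06] z 0.2094 t 3.23 q [-2.307e+00 -2.127e+00  2.000e-03]
   M [0.007 0.013 0.008] F [ 0.04 -0.14 -6.09] z 0.2104 t 3.4 q [-2.308e+00 -2.129e+00  1.000e-03]
   M [ 0.037 -0.09   0.011] F [ 0.25  0.72 -5.63] z 0.2108 t 3.57 q [ 2.315e+00  2.124e+00 -1.000e-03]
   M [ 0.16  -0.008 -0.01 ] F [-0.5   2.13 -5.38] z 0.2111 t 3.65 q [-2.3   -2.136 -0.005]
   M [ 0.712 -0.018 -0.051] F [ 0.25  2.1  -3.93] z 0.2112 t 3.73 q [-2.305e+00 -2.134e+00 -1.000e-03]
   M [-0.079  0.016 -0.009] F [-0.24 -0.85 -4.63] z 0.2112 t 3.82 q [ 2.309e+00  2.130e+00 -1.000e-03]
   M [-0.086  0.022  0.004] F [-0.8  -0.57 -5.41] z 0.2112 t 3.9 q [ 2.311e+00  2.128e+00 -1.000e-03]
   M [-0.059 -0.047 -0.01 ] F [-0.63 -0.11 -5.25] z 0.2112 t 3.98 q [ 2.311e+00  2.127e+00 -1.000e-03]
minus
   M [ 0.46  -0.062  0.038] 
[... 1515 characters left out ...]
 -5.61] z 0.2113 t 5.4 q [-2.309 -2.13  -0.   ]
   M [-0.024  0.003 -0.036] F [ 0.12 -1.37 -5.46] z 0.2113 t 5.48 q [-2.309 -2.13  -0.   ]
plus
   M [-0.136 -0.017 -0.012] F [ 0.5  -2.44 -4.69] z 0.2112 t 5.57 q [ 2.314  2.122 -0.003]
   M [ 0.142 -0.    -0.018] F [ 0.17  1.46 -5.41] z 0.2114 t 5.65 q [-2.305 -2.133 -0.003]
   M [-0.028  0.002 -0.008] F [-0.14  0.19 -4.63] z 0.2114 t 5.73 q [-2.306e+00 -2.133e+00 -1.000e-03]
   M [-0.082  0.025 -0.023] F [-0.14 -0.09 -5.53] z 0.2114 t 5.82 q [ 2.308  2.13  -0.   ]
   M [-0.199 -0.045 -0.001] F [-0.51 -0.31 -5.16] z 0.2113 t 5.9 q [ 2.31   2.129 -0.   ]
   M [-0.079  0.026 -0.015] F [ 0.01  0.16 -4.27] z 0.2113 t 5.98 q [ 2.31   2.129 -0.   ]
```

```bash
cat > avg.py <<'E'
import sys,re,numpy as np
M=np.array([[float(x) for x in re.search(r'M \[(.*?)\]',l)[1].split()] for l in sys.stdin if 'M [' in l])
print('n',len(M),'mean',M.mean(0).round(3),'sd',M.std(0).round(3))
E
for k in 1 2 3; do
echo minus; python3 -m crank '[[-0.008,-0.1,0,0,-1]]' >/dev/null; for i in 1 2 3; do python3 m.py; python3 -m crank '[[0,0,0,0,-1]]' >/dev/null;done
for i in 1 2 3 4 5 6; do python3 -m crank '[[0,0,0,0,-1]]' >/dev/null; python3 m.py; done | python3 avg.py
echo plus; python3 -m crank '[[0.008,0.1,0,0,-1]]' >/dev/null; for i in 1 2 3; do python3 m.py; python3 -m crank '[[0,0,0,0,-1]]' >/dev/null;done
for i in 1 2 3 4 5 6; do python3 -m crank '[[0,0,0,0,-1]]' >/dev/null; python3 m.py; done | python3 avg.py
done
```

```text
minus
   M [ 0.109 -0.043 -0.007] F [ 1.64  1.52 -5.15] z 0.2114 t 6.07 q [-2.303 -2.135 -0.003]
   M [-0.253 -0.007  0.017] F [-0.82 -1.85 -3.89] z 0.2113 t 6.15 q [ 2.312  2.124 -0.003]
   M [-0.006 -0.008 -0.029] F [ 0.5   0.65 -5.25] z 0.2112 t 6.23 q [ 2.313e+00  2.126e+00 -1.000e-03]
n 6 mean [ 0.018 -0.002 -0.012] sd [0.035 0.026 0.03 ]
plus
   M [-0.166 -0.047  0.052] F [ 0.55 -1.27 -5.19] z 0.2112 t 6.9 q [ 2.315  2.122 -0.003]
   M [ 0.164 -0.051 -0.015] F [ 0.19  1.65 -5.84] z 0.2113 t 6.98 q [-2.305 -2.132 -0.003]
   M [-0.052  0.024  0.029] F [ 0.25 -0.26 -6.28] z 0.2114 t 7.07 q [-2.307e+00 -2.132e+00 -1.000e-03]
n 6 mean [-0.061 -0.019 -0.013] sd [0.063 0.029 0.024]
minus
   M [ 0.115 -0.069 -0.057] F [ 1.35  1.31 -5.37] z 0.2114 t 7.73 q [-2.302 -2.135 -0.003]
   M [-0.225  0.013  0.051] F [-0.36 -1.7  -5.82] z 0.2113 t 7.82 q [ 2.312  2.125 -0.003]
   M [-0.046  0.005  0.027] F [ 0.67 -0.05 -5.71] z 0.2112 t 7.9 q [ 2.312e+00  2.127e+00 -1.000e-03]
n 6 mean [0.02  0.002 0.02 ] sd [0.046 0.04  0.043]
plus
   M [-0.132  0.015 -0.056] F [ 0.69 -1.09 -5.86] z 0.2112 t 8.
[... 265 characters left out ...]
2 0.028]
minus
   M [ 0.135 -0.098 -0.019] F [ 0.94  0.48 -4.9 ] z 0.2114 t 9.4 q [-2.302 -2.135 -0.003]
   M [-0.219  0.046 -0.033] F [-0.12 -2.12 -5.36] z 0.2113 t 9.48 q [ 2.312  2.125 -0.003]
   M [ 0.019 -0.01  -0.067] F [ 0.54 -0.63 -5.94] z 0.2112 t 9.57 q [ 2.312e+00  2.127e+00 -1.000e-03]
n 6 mean [ 0.014 -0.006 -0.007] sd [0.043 0.027 0.03 ]
plus
   M [-0.138 -0.053  0.012] F [ 0.37 -0.43 -6.1 ] z 0.2112 t 10.23 q [ 2.315  2.122 -0.003]
   M [ 0.171 -0.016 -0.01 ] F [ 0.09  1.9  -5.03] z 0.2113 t 10.32 q [-2.305 -2.132 -0.003]
   M [-0.05   0.023  0.023] F [ 0.28 -0.86 -5.4 ] z 0.2114 t 10.4 q [-2.307e+00 -2.132e+00 -1.000e-03]
n 6 mean [-0.08  -0.008  0.011] sd [0.062 0.023 0.016]
```

```bash
cd . 
echo plus again; python3 -m crank '[[0.008,0.1,0,0,-1],[0,0,0,0,-1],[0,0,0,0,-1],[0,0,0,0,-1]]' >/dev/null
for i in 1 2 3 4 5 6 7 8; do python3 -m crank '[[0,0,0,0,-1]]' >/dev/null; python3 m.py; done | python3 avg.py
echo minus back; python3 -m crank '[[-0.008,-0.1,0,0,-1],[0,0,0,0,-1],[0,0,0,0,-1],[0,0,0,0,-1]]' >/dev/null
for i in 1 2 3 4 5 6 7 8; do python3 -m crank '[[0,0,0,0,-1]]' >/dev/null; python3 m.py; done | python3 avg.py
echo minus again; python3 -m crank '[[-0.008,-0.1,0,0,-1],[0,0,0,0,-1],[0,0,0,0,-1],[0,0,0,0,-1]]'
for i in 1 2 3 4 5 6 7 8; do python3 -m crank '[[0,0,0,0,-1]]' >/dev/null; python3 m.py; done | python3 avg.py
```

```text
plus again
n 8 mean [-0.037  0.013 -0.004] sd [0.025 0.014 0.031]
minus back
n 8 mean [ 0.013 -0.008 -0.009] sd [0.032 0.019 0.015]
minus again
clock: 13.32
tcp_pos: [0.4851, -0.2378, 0.2112]
orientation: [-2.31, -2.129, -0.0]
contact_force: [-0.8, -0.3, -5.9]
grip_width: 0.0516
gripper_force: 66.1
n 8 mean [ 0.006  0.007 -0.017] sd [0.018 0.033 0.033]
```

Both readings at the same position depend on the last stroke: −0.075 N·m after a plus stroke and +0.013 after a minus stroke. The first stop also gave a 0.5–0.7 N·m jump. The load is moving inside, so tin 3 holds the ball. Next I'll measure the board from two views and carry the tin over.

```bash
python3 - <<'E'
from v import *
cams={n:r.camera_model(n) for n in('top','scene')}
P={}
for n,roi in(('top',(120,200,255,335)),('scene',(80,280,285,462))):
    im=cv2.imread(f'pics/{n}0.png');h=cv2.cvtColor(im,cv2.COLOR_BGR2HSV);x0,y0,x1,y1=roi
    m=np.zeros(h.shape[:2],'u1');m[y0:y1,x0:x1]=((h[...,0]<25)&(h[...,2]>(150 if n=='top' else 160))&(h[...,1]>40))[y0:y1,x0:x1]
    m=cv2.morphologyEx(m,cv2.MORPH_OPEN,np.ones((5,5)));k=max(cv2.findContours(m,0,1)[0],key=cv2.contourArea)
    Q=np.array([plane(cams[n],u,v,.026)[:2] for u,v in k[:,0]],np.float32);(c,rad)=cv2.minEnclosingCircle(Q*1000);print(n,c,rad,cv2.fitEllipse(Q*1000))
    P[n]=cv2.fitEllipse(k)[0]
print(P,tri(cams['top'],P['top'],cams['scene'],P['scene']))
E
python3 -m crank '[[0,0.05,0.1,0,-1],[0,0.1,0.1,0,-1],[0,0.15,0,0,-1],[0,0.15,0,0,-1],[0,0.15,0,0,-1],[0,0.15,0,0,-1],[0,0.15,0,0,-1],[0,0.15,0,0,-1]]'
python3 -m crank '[[0,0.15,0,0,-1],[0,0.15,0,0,-1],[0,0.15,0,0,-1],[0,0.15,0,0,-1],[0,0.15,0,0,-1],[0,0.15,0,0,-1],[0,0.15,0,0,-1],[0,0.15,0,0,-1]]'
```

```text
top (489.1101989746094, 399.6947021484375) 152.74700927734375 ((488.8084716796875, 399.971923828125), (297.8360290527344, 299.2855529785156), 163.49972534179688)
scene (485.0662536621094, 401.13677978515625) 151.94602966308594 ((485.509521484375, 401.63189697265625), (297.9749450683594, 298.7050476074219), 96.28384399414062)
{'top': (186.9121551513672, 266.2671813964844), 'scene': (183.75790405273438, 372.89794921875)} (array([ 0.49000115,  0.41073476, -0.01022406]), np.float64(0.0023772581225584774))
clock: 14.65
tcp_pos: [0.4849, -0.0267, 0.2515]
orientation: [2.309, 2.129, 0.0]
contact_force: [0.2, 1.1, -5.7]
grip_width: 0.0517
gripper_force: 66.3
clock: 15.32
tcp_pos: [0.485, 0.2133, 0.2514]
orientation: [2.31, 2.129, 0.0]
contact_force: [1.2, -0.7, -4.6]
grip_width: 0.0513
gripper_force: 66.3
```

```bash
python3 -m crank '[[0.01,0.15,0,0,-1],[0,0.15,0,0,-1],[0,0.15,0,0,-1],[0,0.15,0,0,-1],[0,0.15,0,0,-1],[0,0.1,0,0,-1],[0,0.06,0,0,-1],[0,0,0,0,-1]]' && python3 -m crank '[[0,0,-0.1,0,-1],[0,0,-0.15,0,-1],[0,0,-0.15,0,-1],[0,0,-0.13,0,-1],[0,0,-0.08,0,-1],[0,0,-0.05,0,-1],[0,0,-0.02,0,-1],[0,0,0,0,-1]]' && python3 -m crank '[[0,0,0,0,-1],[0,0,0,0,-1]]'
python3 - <<'E'
from v import *
t=r.grab_frame('top')[190:345,110:290]; s=r.grab_frame('scene')[230:480,50:310]
cv2.imwrite('pics/p1.png',np.hstack([cv2.resize(t,(400,344)),cv2.resize(s,(358,344))]))
E
```

```text
clock: 15.98
tcp_pos: [0.4859, 0.397, 0.2511]
orientation: [-2.304, -2.132, -0.001]
contact_force: [-0.8, 0.8, -4.9]
grip_width: 0.0514
gripper_force: 66.2
clock: 16.65
tcp_pos: [0.4875, 0.3929, 0.1149]
orientation: [2.31, 2.128, -0.002]
contact_force: [-0.7, -0.5, -4.5]
grip_width: 0.0519
gripper_force: 66.0
clock: 16.82
tcp_pos: [0.488, 0.3946, 0.1169]
orientation: [2.31, 2.129, 0.004]
contact_force: [0.1, -0.1, -5.2]
grip_width: 0.0519
gripper_force: 66.0
```

View pics/p1.png

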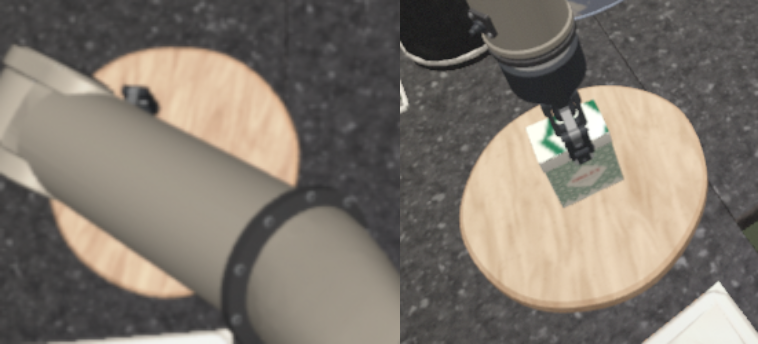

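The scene crop shows the tin hanging upright just above the middle of the board. I'll lower it slowly until the weight comes off.

```bash
python3 -m crank '[[0,0,-0.01,0,-1],[0,0,-0.005,0,-1],[0,0,-0.005,0,-1],[0,0,0,0,-1]]' |grep -E 'tcp|contact'; python3 -m crank '[[0,0,-0.005,0,-1],[0,0,-0.005,0,-1],[0,0,0,0,-1]]'|grep -E 'tcp|contact'; python3 -m crank '[[0,0,-0.005,0,-1],[0,0,0,0,-1],[0,0,0,0,-1]]'|grep -E 'tcp|contact'
```

```text
tcp_pos: [0.487, 0.3938, 0.111]
contact_force: [0.5, -0.7, -4.7]
tcp_pos: [0.4872, 0.3941, 0.1096]
contact_force: [0.6, -0.7, -2.8]
tcp_pos: [0.4873, 0.3941, 0.1095]
contact_force: [-3.2, -2.0, 5.2]
```

```bash
python3 -m crank '[[0,0,0.003,0,-1],[0,0,0,0,-1]]' 20|grep -E 'tcp|contact'; python3 -m crank '[[0,0,0,0,-0.1],[0,0,0,0,0.4],[0,0,0,0,1],[0,0,0,0,1],[0,0,0,0,1],[0,0,0,0,1]]' && python3 -m crank '[[0,0,0.05,0,1],[0,0,0.1,0,1],[0,0,0.15,0,1],[0,0,0.15,0,1],[0,0,0.15,0,1],[-0.1,-0.1,0.05,0,1],[-0.1,-0.15,0,0,1],[-0.1,-0.15,0,0,1]]' && python3 -m crank '[[0,-0.15,0,0,1],[0,-0.15,0,0,1],[0,-0.15,0,0,1],[0,-0.15,0,0,1],[0,-0.15,0,0,1],[0,0,0,0,1]]'
python3 - <<'E'
from v import *
t=r.grab_frame('top');s=r.grab_frame('scene');cv2.imwrite('pics/t2.png',t);cv2.imwrite('pics/s2.png',s)
cv2.imwrite('pics/p2.png',np.hstack([cv2.resize(t[150:345,110:480],(420,221)),cv2.resize(s[165:470,50:500],(326,221))]))
E
```

```text
tcp_pos: [0.4873, 0.3941, 0.1095]
contact_force: [-0.7, -2.3, 3.7]
clock: 18.42
tcp_pos: [0.4873, 0.3942, 0.1089]
orientation: [-2.309, -2.13, -0.001]
contact_force: [0.3, 0.2, 0.6]
grip_width: 0.0852
gripper_force: 0.0
clock: 19.08
tcp_pos: [0.4265, 0.3145, 0.2405]
orientation: [-2.308, -2.131, -0.005]
contact_force: [0.6, -0.9, 0.4]
grip_width: 0.085
gripper_force: 0.0
clock: 19.58
tcp_pos: [0.4273, 0.1579, 0.2391]
orientation: [2.315, 2.119, -0.004]
contact_force: [0.3, -1.5, -0.2]
grip_width: 0.0851
gripper_force: 0.0
```

View pics/p2.png

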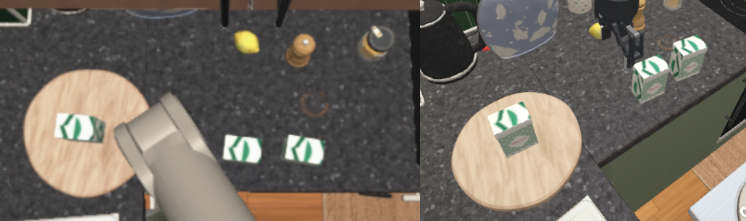

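The pictures show the tin standing upright on the board, with the other tins and bystanders untouched. I'll check its offset from the board's centre before handing in.

Run:
```python
from v import *
h=cv2.cvtColor(cv2.imread('pics/t2.png'),cv2.COLOR_BGR2HSV);m=((h[...,2]>225)&(h[...,1]<30)|(cv2.inRange(h,(60,90,110),(95,255,255))>0)).astype('u1')
m[:240]=0;m[285:]=0;m[:,:150]=0;m[:,205:]=0;m=cv2.morphologyEx(m,cv2.MORPH_CLOSE,np.ones((5,5)))
k=max(cv2.findContours(m,0,1)[0],key=cv2.contourArea);b=cv2.minAreaRect(k);print(b,plane(r.camera_model('top'),*b[0],.138))
```

```text
((175.09425354003906, 260.963134765625), (33.3171501159668, 21.09482765197754), 5.194429397583008) [0.4883024  0.39951175 0.138     ]
```

```bash
python3 -c "
from bench import r
print(r.hand_in())"
```

```text
the job is handed in; nothing more can be done
None
```

I identified the tin nearest the hob as the rattling one, set it upright within about 2 mm of the board's centre, and handed the job in at about 20 s. I never lifted the other two tins, so there was no silent tin to compare against, and hand-in returned no verdict.

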